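Fit the divider panels to the seed tray

TASK

Get the seed tray ready: first take the plant pot off the black clip rack and stand it upright in the middle of the round cork mat. Then push every white divider panel down into a clip slot of its own in the rack until it snaps fully home and stands upright. Also put the scraper away, blade first, flat in the slot of the dark wooden block, fully home up to its handle. Leave the cardboard box, the bottle and the cup where they stand.

Things in the scene. Friction and masses are not known exactly. Their poses are not given: they have to be found in the camera images.
- rack: fixed black rack 200 (x) by 124 (y) by 34 mm high; origin: centre of underside. 3 slots along y, each 100 mm long, 20 mm wide, flared to 30 at the flat top. In its middle 52 mm two sprung steel noses 26 mm up leave a 9 mm gap: a panel first rests on them, underside about 20 mm over the slot floor; a push down of about 10 N (varies) spreads them and they snap shut over its bead, holding it upright
- slot0 (a point): point at the middle of the floor of one clip slot of the rack, where the centre of a seated panel's underside comes; the slot runs along its y, and x is across it, z up; the slot's floor is 6 mm above the table (rack x = -60 mm)
- slot1 (a point): point at the middle of the floor of one clip slot of the rack, where the centre of a seated panel's underside comes; the slot runs along its y, and x is across it, z up; the slot's floor is 6 mm above the table (rack x = 0)
- slot2 (a point): point at the middle of the floor of one clip slot of the rack, where the centre of a seated panel's underside comes; the slot runs along its y, and x is across it, z up; the slot's floor is 6 mm above the table (rack x = +60 mm)
- stand: fixed light wooden stand, 190 mm (its x) by 116 mm (its y), 52 mm high, origin at the centre of its underside. Three loose slots along its y at x = -60, 0, +60 mm, each 20 mm wide with a floor 8 mm above the table, hold the panels upright; nothing grips them
- panel0: white divider panel, 90 mm wide (y), 100 mm tall (z), about 110 g; origin: centre of its underside; a half turn about z changes nothing. Foot: bead 16 mm thick (x), widest at z = 9, top at 17 mm, 10 mm wide flat below; web 8 mm thick; grip bar on top 16 mm thick (x), 56 mm long (y), z = 86 to 100 mm. Starts upright in a slot of the stand; may be absent
- panel1: white divider panel, 90 mm wide (y), 100 mm tall (z), about 110 g; origin: centre of its underside; a half turn about z changes nothing. Foot: bead 16 mm thick (x), widest at z = 9, top at 17 mm, 10 mm wide flat below; web 8 mm thick; grip bar on top 16 mm thick (x), 56 mm long (y), z = 86 to 100 mm. Starts upright in a slot of the stand; may be absent
- panel2: white divider panel, 90 mm wide (y), 100 mm tall (z), about 110 g; origin: centre of its underside; a half turn about z changes nothing. Foot: bead 16 mm thick (x), widest at z = 9, top at 17 mm, 10 mm wide flat below; web 8 mm thick; grip bar on top 16 mm thick (x), 56 mm long (y), z = 86 to 100 mm. Starts upright in a slot of the stand; may be absent
- pot: small terracotta plant pot, filled, solid, 60 mm tall, 52 mm across the base, straight rim band 64 mm across from 40 to 60 mm height, about 220 g; origin at the centre of its underside, z up. It starts standing across the middle slot on top of the rack
- mat: fixed flat round cork mat, 116 mm across, 4 mm thick, origin at the centre of its underside
- scraper: flat scraper lying on the table, about 120 g. Wooden handle 22 mm wide, 20 mm high, from x = -100 to -10 mm; steel blade 64 mm wide, 4 mm thick, flush with the underside, from x = -10 to +60 mm; origin on the underside, z up, x towards the blade's edge
- scraper_tip (a point): middle of the blade's front edge, 60 mm ahead of the scraper's origin and 2 mm above its underside; axes as the scraper
- block: fixed dark wooden block, 104 mm wide (y), origin on its underside below the slot's mouth. Slab 10 mm high from x = -110 to +80 mm; from x = 0 to 80 a roof, top at 31 mm, covers a flat slot 78 mm wide, 11 mm high, 74 mm deep, open to -x. The scraper lies on the slab and goes in towards +x until the handle's end (too tall to enter) meets the roof, when the blade's edge is 70 mm past the mouth
- block_slot (a point): middle of the slot's mouth at the level of the slab's top, 10 mm above the table; x goes into the slot, y across it, z up
- seed_box: cardboard box 70 by 100 by 30 mm, to be left alone
- spray: clear bottle, 56 mm across, 120 mm tall, to be left alone
- tag_cup: grey cup, 68 mm across, 70 mm tall, to be left alone
Mind the look-alikes: they are no part of the job. What is shaped like the block but green or purple is not meant.

How it is judged:
On the way, in this order (a step that is already met when the one before it is completed fails the run):
1. the pot stands upright in the middle of the round cork mat (horizontal distance between pot and mat below 0.024 m and z of pot in the frame of mat below 0.01 m and angle between pot's own z axis and vertical below 0.15 rad), for 0.2 s.
2. every panel present is snapped home in a clip slot (((horizontal distance between panel0 and slot0 below 0.01 m and z of panel0 in the frame of slot0 below 0.004 m and angle between the y axis of panel0 and the y axis of slot0, either way round below 0.15 rad) or (horizontal distance between panel0 and slot1 below 0.01 m and z of panel0 in the frame of slot1 below 0.004 m and angle between the y axis of panel0 and the y axis of slot1, either way round below 0.15 rad) or (horizontal distance between panel0 and slot2 below 0.01 m and z of panel0 in the frame of slot2 below 0.004 m and angle between the y axis of panel0 and the y axis of slot2, either way round below 0.15 rad)) and angle between each of panel0, panel1, panel2's own z axis and vertical below 0.13 rad and ((horizontal distance between panel1 and slot0 below 0.01 m and z of panel1 in the frame of slot0 below 0.004 m and angle between the y axis of panel1 and the y axis of slot0, either way round below 0.15 rad) or (horizontal distance between panel1 and slot1 below 0.01 m and z of panel1 in the frame of slot1 below 0.004 m and angle between the y axis of panel1 and the y axis of slot1, either way round below 0.15 rad) or (horizontal distance between panel1 and slot2 below 0.01 m and z of panel1 in the frame of slot2 below 0.004 m and angle between the y axis of panel1 and the y axis of slot2, either way round below 0.15 rad)) and ((horizontal distance between panel2 and slot0 below 0.01 m and z of panel2 in the frame of slot0 below 0.004 m and angle between the y axis of panel2 and the y axis of slot0, either way round below 0.15 rad) or (horizontal distance between panel2 and slot1 below 0.01 m and z of panel2 in the frame of slot1 below 0.004 m and angle between the y axis of panel2 and the y axis of slot1, either way round below 0.15 rad) or (horizontal distance between panel2 and slot2 below 0.01 m and z of panel2 in the frame of slot2 below 0.004 m and angle between the y axis of panel2 and the y axis of slot2, either way round below 0.15 rad))), for 0.2 s.
At the end, for the whole second after the job is handed in: Pot upright on the mat within 24 mm of its centre; each panel present upright in a slot, underside within 4 mm of the slot floor and 10 mm of its middle; scraper flat in the block, blade edge over 60 mm past the mouth, within 10 mm sideways; all released, at rest (all of step 1 and all of step 2 and x of scraper_tip in the frame of block_slot above 0.06 m and y of scraper_tip in the frame of block_slot between -0.01 and 0.01 m and z of scraper_tip in the frame of block_slot between -0.002 and 0.011 m and angle between the x axis of scraper and the x axis of block_slot, either way round below 0.18 rad and angle between scraper's own z axis and vertical below 0.15 rad and linear speed of each of panel0, panel1, panel2, pot, scraper below 0.02 m/s); the robot touches nothing.
It fails at once if the cardboard box was moved more than 30 mm (distance of seed_box from where it was at the start of the episode above 0.03 m).
It fails at once if the bottle was moved more than 30 mm (distance of spray from where it was at the start of the episode above 0.03 m).
It fails at once if the cup was moved more than 30 mm (distance of tag_cup from where it was at the start of the episode above 0.03 m).
Of panel0, panel1, panel2 only 2 to 3 are there at a start; the rules pass over those that are not, and their reading is None.
At some moment in a run one of scraper, pot may be knocked a few centimetres aside while the robot is not near it.
It also fails if it takes over 210 s, if anything falls off the work surface, if the arm or the gripper's body presses on something with over 40 N, if the wrist force passes 120 N, or if a joint passes its speed limit or range.

ROBOT

A 7-joint arm with a two-finger parallel gripper is mounted at the origin on the work surface. World frame = base frame: x ahead of the robot, y to its left, z up, the work surface at z = 0. Lengths are in m, angles in rad, forces in N, time in s.
With the tool pointing down it reaches from about 0.425 to 0.875 m from the base axis. Payload 9.9 kg.
Tool frame: the origin (TCP) lies at the very end of the fingers, on their centre line; the grasp point (between the pads) lies 19 mm behind it; z points along the fingers, y is the line along which they close (so a half turn about z gives the same grasp; the last joint's range is limited). The gripper opens to 85 mm and grips with 20 to 120 N. Pads are 22 mm wide; open, the fingers measure 114 mm over their backs; the gripper's body (76 mm by 85 mm) begins 54 mm behind the grasp point. The pads swing forward as they close: fully open they stand 13 mm farther back than shut.
Start: joints at [1.016, 0.576, 0.025, 1.437, -0.015, 1.129, -0.057], TCP at [0.306, -0.602, 0.231] pointing down, gripper open.
Joint ranges: [-2.76, 2.76], [-0.34, 2.15], [-1.52, 1.57], [0.19, 2.46], [-1.09, 4.23], [0.17, 1.99], [-2.82, 2.82]. Speed limits (rad/s): [2.22, 2.22, 3.01, 3.01, 3.14, 3.14, 3.14].

INTERFACE

Orientations are given as a rotation vector (axis times angle).
In Python, from plant import r gives the robot as it stands. Calls block until the motion is done:
- r.move_ptp(position, orientation): joint-space move of the TCP to a pose.
- r.move_linear(position, v=0.15, ori=None, max_force=None): straight line of the TCP; ori=None keeps the orientation; v is the mean speed in m/s. With max_force (N) it stops when the force on the tool has changed by that much, and returns True; else False.
- r.set_joints(angles): joint-space move.
- r.gripper_open() and r.grab(force=None): open the fingers fully, or close them until they stop; force is the grip in N (None keeps the last).
- r.pause(seconds).
- r.solve_ik(position, orientation): joint angles nearest the present ones, or None.
- r.observe(): the state.
- r.get_image(name): name is "side" or "top"; returns a dict with "img" (420x560x3 uint8, red, green, blue), "z_map" (420x560 float32, m along the optical axis (not along the pixel's ray), 0 where there is no reading), "fx", "fy", "cx", "cy" (pixels), "R" (3x3) and "t" (3): a world point X has camera coordinates R X + t. Camera axes: x right, y down, z forward; pixel columns grow to the right and rows downward; lengths in m; the calibration is good to about 2 mm. A picture is of the moment at which its call begins.
A pose or a line that the arm cannot do raises r.Unreachable and nothing moves.
- r.close_job(): hands the job in; it is judged then, once.
The state is a dict: "clock": time; "joint_pos": joint angles; "dq": joint speeds; "effort": joint torques, N m; "tool_pos": TCP position; "eef_rot": TCP orientation; "contact_force": force on the tool from outside, world axes, zero at the start; "moment": the same for the moment, N m; "grip_width": finger opening in m; "grasp_force": force on a finger pad.
Only numpy, scipy, OpenCV 4.12 (cv2) and the standard library are available. Lean on these libraries where they do the work, as an engineer would, in place of code of your own. Each camera call takes 0.05 s, during which the arm holds its last target. There are 200 camera calls.

## Working session

There is one attempt and no reset: what is moved stays moved. The work goes in short steps, each a Python script; the robot and the scene stay as the last script left them, time stands still between calls to the robot, and variables do not carry over. Pictures are saved under pics/ and viewed, at most 14 in all, crops included, and the job is handed in when it is done.

```bash
ls; mkdir -p pics; python3 - <<'E'
from plant import r
import cv2,numpy as np,pickle
o=r.observe();print(o['clock'],o['tool_pos'],o['eef_rot'],o['grip_width'])
d={}
for n in("top","side"):
    c=r.get_image(n);d[n]=c;cv2.imwrite(f'pics/{n}0.png',c['img'][...,::-1])
    print(n,c['fx'],c['cx'],c['cy'],c['R'],c['t'],-c['R'].T@c['t'])
pickle.dump(d,open('i0.pkl','wb'))
E
```

```text
pics
0.0 [ 0.30598153 -0.60113963  0.23042049] [-3.05332638e+00 -7.32526208e-01  7.98271261e-04] 0.08582798945205176
top 457.1267218900167 284.56533453858907 212.88880051389737 [[ 0.10336827 -0.99464149  0.00181854]
 [-0.97272093 -0.10147158 -0.2086085 ]
 [ 0.2076752   0.01979457 -0.97799754]] [-0.07525472  0.54075723  1.50152161] [ 0.22195603 -0.04970195  1.58142784]
side 538.1644291741324 278.08259138090034 204.914657605924 [[-0.8989942  -0.43772999 -0.01420827]
 [-0.27569939  0.59083278 -0.75822587]
 [ 0.34029292 -0.67772346 -0.65183713]] [0.45283774 0.21031959 1.34083279] [0.00880759 0.98267078 1.0399084 ]
```

View pics/top0.png

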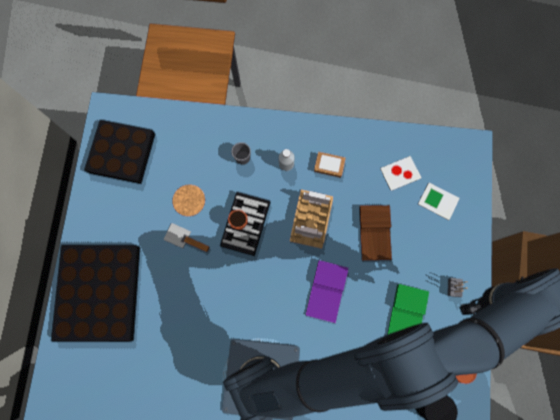

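View pics/side0.png

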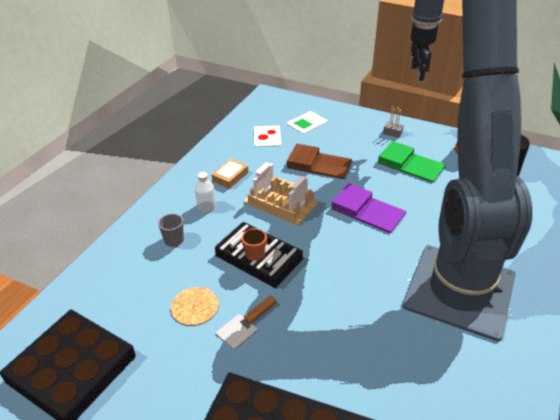

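```bash
python3 - <<'E'
import cv2,pickle,numpy as np
d=pickle.load(open('i0.pkl','rb'))
t=d['top']['img'][...,::-1];s=d['side']['img'][...,::-1]
cv2.imwrite('pics/ct.png',cv2.resize(t[135:275,155:415],None,fx=3,fy=3,interpolation=cv2.INTER_CUBIC))
cv2.imwrite('pics/cs.png',cv2.resize(s[140:350,160:360],None,fx=2.8,fy=2.8,interpolation=cv2.INTER_CUBIC))
for n in d:
    z=d[n]['z_map'];print(n,(z>0).mean())
E
```

```text
top 0.9961394557823129
side 0.9958375850340137
```

View pics/ct.png

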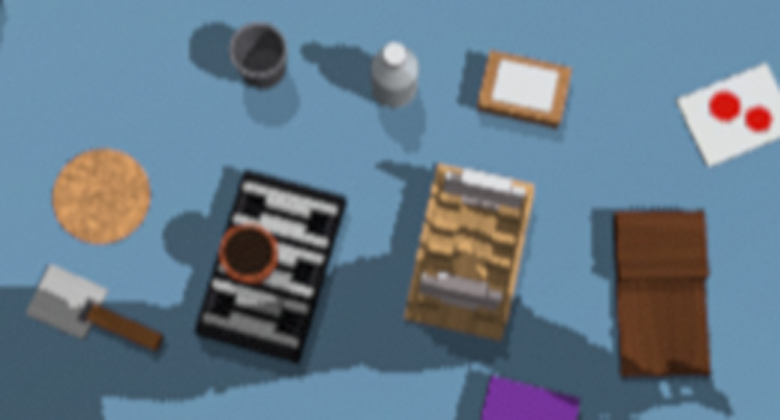

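View pics/cs.png

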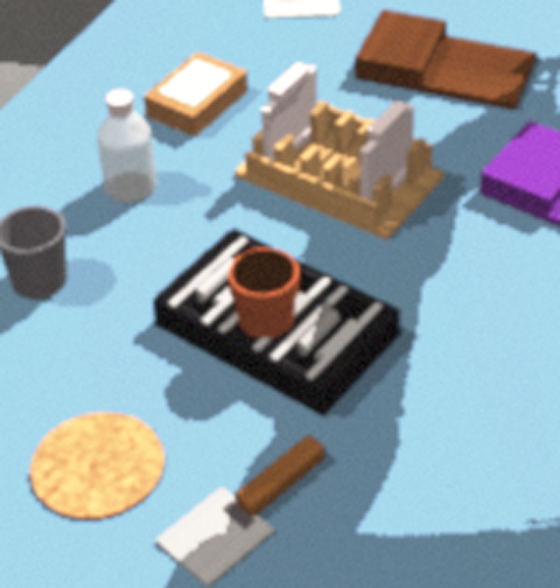

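```bash
cat >h.py <<'E'
import numpy as np,cv2
from scipy.spatial.transform import Rotation as Ro
def cloud(c):
    v,u=np.mgrid[:420,:560];z=c['z_map']
    P=np.stack([(u-c['cx'])/c['fx']*z,(v-c['cy'])/c['fy']*z,z],-1)
    return (P-c['t'])@c['R']
def pix(c,X): 
    q=c['R']@np.array(X)+c['t'];return q[:2]/q[2]*[c['fx'],c['fy']]+[c['cx'],c['cy']]
def sel(c,box,h0,h1,extra=None):
    """world points of pixels in xy box (x0,x1,y0,y1) with h in range"""
    P=cloud(c);m=(P[...,0]>box[0])&(P[...,0]<box[1])&(P[...,1]>box[2])&(P[...,1]<box[3])&(P[...,2]>h0)&(P[...,2]<h1)&(c['z_map']>0)
    if extra is not None:m&=extra
    return P[m]
def rect(P):
    (c,s,a)=cv2.minAreaRect((P[:,:2]*1000).astype(np.float32));return np.round(c,1),np.round(s,1),round(a,1)
def hsv(c): return cv2.cvtColor(c['img'],cv2.COLOR_RGB2HSV)
E
python3 - <<'E'
from h import *
import pickle
d=pickle.load(open('i0.pkl','rb'))
P=cloud(d['top'])
for n,(u,v) in dict(pot=(237,219),rackc=(246,224),stand=(313,218),blockroof=(375,216),blockslab=(376,245),scr=(197,242),blade=(178,236),mat=(188,200),pA=(318,196),pB=(308,231),cup=(241,152),spray=(287,158),box=(330,164),purple=(327,290)).items(): print(n,P[v,u].round(3))
m=sel(d['top'],(.3,.9,-.5,.4),-.005,.002);print('table z',m[:,2].mean(),m[:,2].std())
for n in d:
    c=d[n];H=hsv(c);Pc=cloud(c)
    def b(u0,u1,v0,v1): 
        q=P[v0:v1,u0:u1].reshape(-1,3);return
    B={'rack':((.38,.72,-.06,.16),.027,.042),'stand':((.4,.75,-.25,-.03),.042,.06),
       'roof':((.4,.7,-.4,-.2),.024,.038),'slab':((.4,.7,-.4,-.2),.006,.014),'pot':((.38,.72,-.06,.16),.085,.11),'panels':((.4,.75,-.25,-.03),.085,.13)}
    for k,(bx,a,z) in B.items():
        q=sel(c,bx,a,z);print(n,k,len(q),rect(q) if len(q)>5 else '')
    wood=(H[...,0]>=8)&(H[...,0]<=25)&(H[...,1]>110)
    mk=(H[...,0]>=8)&(H[...,0]<=28)&(H[...,1]>100)
    q=sel(c,(.4,.75,.1,.32),-.004,.012,mk&(H[...,2]>120));print(n,'mat',len(q),rect(q),q.mean(0))
E
```

```text
pot [0.5   0.134 0.101]
rackc [0.499 0.11  0.028]
stand [ 0.548 -0.119  0.007]
blockroof [ 0.572 -0.331  0.033]
blockslab [ 0.476 -0.345  0.009]
scr [0.42  0.271 0.023]
blade [0.436 0.344 0.004]
mat [0.567 0.327 0.006]
pA [ 0.604 -0.125  0.105]
pB [ 0.482 -0.102  0.113]
cup [ 0.767  0.164 -0.001]
spray [ 0.728 -0.008  0.097]
box [ 0.743 -0.16   0.035]
purple [ 0.305 -0.189  0.006]
table z -0.0011295968041787237 0.0018890604753512975
top rack 1226 (array([558.,  50.]), array([219.5, 321.8]), 89.5)
top stand 287 (array([ 547.8, -111.6]), array([115.5, 155.1]), 83.1)
top roof 654 (array([ 573.4, -332.3]), array([ 80.3, 105. ]), 6.8)
top slab 870 (array([ 550. , -300.4]), array([198.2, 295.1]), 89.9)
top pot 282 (array([582.8,  71.1]), array([237.6, 215.2]), 12.4)
top panels 239 (array([ 548.3, -110.9]), array([ 88.7, 138.4]), 82.3)
top mat 309 (array([567.9, 295. ]), array([108.7,  49.3]), 0.3) [0.56859732 0.29929966 0.0040965 ]
side rack 1560 (array([558.6,  50. ]), array([219.7, 322.8]), 89.9)
side stand 489 (array([ 547.8, -109.5]), array([105.3, 157.5]), 81.6)
side roof 495 (array([ 574. , -331.5]), array([ 81. , 114.6]), 7.3)
side slab 652 (array([ 523.1, -304.7]), array([207.7, 181.6]), 4.0)
side pot 369 (array([580.7,  71. ]), array([233. , 215.5]), 13.2)
side panels 305 (array([ 550.1, -112.7]), array([ 96.5, 142.4]), 82.2)
side mat 507 (array([569.2, 296. ]), array([ 47.8, 107.8]), 89.9) [0.56932561 0.30051318 0.00377238]
```

```bash
python3 - <<'E'
from h import *
import pickle
d=pickle.load(open('i0.pkl','rb'))
for n in d:
    c=d[n];H=hsv(c)
    R=lambda q:(len(q),*rect(q)) if len(q)>5 else len(q)
    rb=(.36,.64,.02,.2)
    print(n,'rack',R(sel(c,rb,.026,.04,~((H[...,1]>120)&(H[...,2]>60)&((H[...,0]<20)|(H[...,0]>170))))))
    print(n,'rackall',R(sel(c,rb,.012,.04,H[...,2]<60)))
    q=sel(c,rb,.087,.11);print(n,'pot',R(q),q.mean(0).round(4),cv2.minEnclosingCircle((q[:,:2]*1000).astype(np.float32)))
    S=sel(c,(.4,.7,-.22,-.03),.09,.125)
    for k in('hi','lo'):
        q=S[S[:,0]>.545] if k=='hi' else S[S[:,0]<.545];print(n,'panel',k,R(q),np.median(q,0).round(4))
    q=sel(c,(.45,.72,-.42,-.25),.024,.04);print(n,'roof',R(q))
    q=sel(c,(.4,.72,-.42,-.25),.005,.04);print(n,'block',R(q))
    wd=(H[...,0]>=3)&(H[...,0]<=28)&(H[...,1]>90)
    q=sel(c,(.47,.66,.22,.42),-.004,.012,wd);print(n,'mat',R(q),q.mean(0).round(4))
    q=sel(c,(.36,.47,.2,.4),.013,.03);print(n,'handle',R(q),q.mean(0).round(4))
    wh=(H[...,1]<60)&(H[...,2]>110)
    q=sel(c,(.36,.50,.2,.42),-.004,.012,wh);print(n,'blade',R(q),q.mean(0).round(4))
E
```

```text
top rack (1329, array([504.8, 115. ]), array([124.3, 201.4]), 80.5)
top rackall (583, array([501.8, 114.8]), array([122.9, 195.8]), 80.5)
top pot (284, array([503.7, 134.5]), array([62.3, 60.9]), 21.7) [0.503  0.1341 0.0948] ((503.510986328125, 134.01161193847656), 32.344078063964844)
top panel hi (117, array([ 608.2, -119.9]), array([86.8, 16.8]), 82.9) [ 0.608  -0.1184  0.1047]
top panel lo (107, array([ 488.5, -102.8]), array([88.6, 15.9]), 84.4) [ 0.4878 -0.103   0.1063]
top roof (662, array([ 573.4, -332.3]), array([ 80.3, 105. ]), 6.8)
top block (1786, array([ 559.8, -334.6]), array([168.2, 319.2]), 90.0)
top mat (740, array([568.9, 327.4]), array([111.9, 109.6]), 78.9) [0.568  0.3269 0.0041]
top handle (162, array([431.7, 294.6]), array([135.8,  52.7]), 79.5) [0.417  0.278  0.0198]
top blade (305, array([441.7, 348.9]), array([78.3, 60.7]), 71.5) [0.4442 0.3514 0.004 ]
side rack (1780, array([505. , 115.7]), array([130.5, 206.6]), 80.8)
side rackall (1106, array([504.5, 118.9]), array([126. , 204.6]), 80.8)
side pot (390, array([505.1, 133.6]), array([62.3, 67.8]), 22.6) [0.5028 0.1367 0.0939] ((505.25048828125, 133.69522094726562), 35.561309814453125)
side panel hi (133, array([ 609.1, -120.8]), array([96. , 22.3]), 79.4) [ 0.6071 -0.113   0.1045]
side panel lo (132, array([ 488.3, -101.7]), array([90.1, 16.3]), 83.8) [ 0.4876 -0.0952  0.1043]
side roof (495, array([ 574. , -331.5]), array([ 81. , 114.6]), 7.3)
side block (1325, array([ 566.5, -331.7]), array([159.5, 304.9]), 87.7)
side mat (1354, array([570.2, 328.4]), array([112.4, 111.5]), 76.0) [0.5697 0.3304 0.0038]
side handle (302, array([416.3, 274.3]), array([91.7, 25.3]), 71.0) [0.416  0.2775 0.0189]
side blade (800, array([428.7, 303.3]), array([174.2,  72.3]), 72.0) [0.442  0.3501 0.0034]
```

```bash
cat >>h.py <<'E'
from plant import r
def ori(a):
    """tool down, fingers closing along world angle a (deg); the half-turn nearest the present joints"""
    q=r.observe()['joint_pos'];return a
def rv(a): 
    t=np.radians(a);y=np.array([np.cos(t),np.sin(t),0]);z=np.array([0,0,-1.])
    return Ro.from_matrix(np.stack([np.cross(y,z),y,z],1)).as_rotvec()
def above(x,y,z,a,low=None):
    best=None
    for k in(0,180):
        o=rv(a+k);s=r.solve_ik([x,y,z],o)
        if s is None or (low and r.solve_ik([x,y,low],o) is None):continue
        c=abs(np.array(s)[6]);best=min(best or (9e9,),(c,k)) 
    r.move_ptp([x,y,z],rv(a+best[1]));return rv(a+best[1])
def st(m=''):
    o=r.observe();print(m,round(o['clock'],1),o['tool_pos'].round(4),'F',o['contact_force'].round(1),'w',round(o['grip_width'],4),'g',round(o['grasp_force'],1),'q7',round(o['joint_pos'][6],2));return o
def lin(*p,**k): return r.move_linear(list(p),**k)
E
sed -i '/^def ori/,/return a$/d' h.py
python3 - <<'E'
from h import *
c=r.get_image('top');q=sel(c,(.36,.64,.02,.2),.087,.11);print(q.mean(0))
above(.504,.134,.2,80.5);st()
lin(.504,.134,.058,v=.12);st('down')
r.grab(50);st('grab')
lin(.504,.134,.2);st('up')
above(.569,.328,.2,80.5,.03);st()
lin(.569,.328,.06,v=.12)
print(lin(.569,.328,.024,v=.03,max_force=4));st('placed')
E
```

```text
[0.50274703 0.13420244 0.09518585]
 2.8 [0.5044 0.133  0.1998] F [ 0.4 -0.6  0.2] w 0.0852 g 0.0 q7 0.62
down 4.2 [0.5044 0.1342 0.0586] F [-0.2  0.5  0.2] w 0.0856 g 0.0 q7 0.43
grab 4.5 [0.5044 0.1339 0.0588] F [-1.4 -1.9  6.7] w 0.0628 g 52.8 q7 0.43
up 5.6 [0.5035 0.1337 0.1992] F [ 0.7 -0.5 -2.9] w 0.0626 g 55.2 q7 0.62
 6.5 [0.5687 0.3277 0.1989] F [ 0.  -0.8 -2.9] w 0.0627 g 55.2 q7 0.4
True
placed 8.7 [0.5688 0.3279 0.029 ] F [-0.  -0.4  6.3] w 0.0629 g 55.5 q7 0.26
```

```bash
python3 - <<'E'
from h import *
r.gripper_open();lin(.569,.328,.2)
above(.608,-.119,.2,-8,.08)
c=r.get_image('top');s=r.get_image('side')
for k in(c,s):
    q=sel(k,(.5,.64,.26,.4),.05,.08);print('pot',len(q),q.mean(0).round(4),np.ptp(q,axis=0).round(3))
lin(.608,-.119,.082,v=.1);st('down')
r.grab(80);st('grab')
lin(.608,-.119,.22);st('up')
above(.564,.105,.22,-9.5,.08)
lin(.564,.105,.13,v=.12);st('over')
cv2.imwrite('pics/over.png',cv2.resize(r.get_image('side')['img'][140:350,160:360,::-1],None,fx=2.8,fy=2.8,interpolation=2))
P=r.get_image('top');q=sel(P,(.48,.64,.02,.2),.125,.165);print('bar?',len(q),q.mean(0) if len(q) else '')
E
```

```text
pot 286 [0.5668 0.328  0.0646] [0.064 0.063 0.024]
pot 537 [0.5655 0.3328 0.0631] [0.065 0.067 0.02 ]
down 13.4 [ 0.6085 -0.119   0.0827] F [ 0.7  0.4 -0.1] w 0.0854 g 0.0 q7 -0.34
grab 14.1 [ 0.6084 -0.119   0.0823] F [ 0.7 -0.   2.1] w 0.0149 g 78.4 q7 -0.34
up 15.2 [ 0.6074 -0.119   0.219 ] F [-0.9 -0.1 -2.1] w 0.0144 g 78.0 q7 -0.26
over 17.0 [0.5645 0.1049 0.1306] F [ 0.2  0.6 -1.4] w 0.0142 g 78.0 q7 -0.74
bar? 0
```

View pics/over.png

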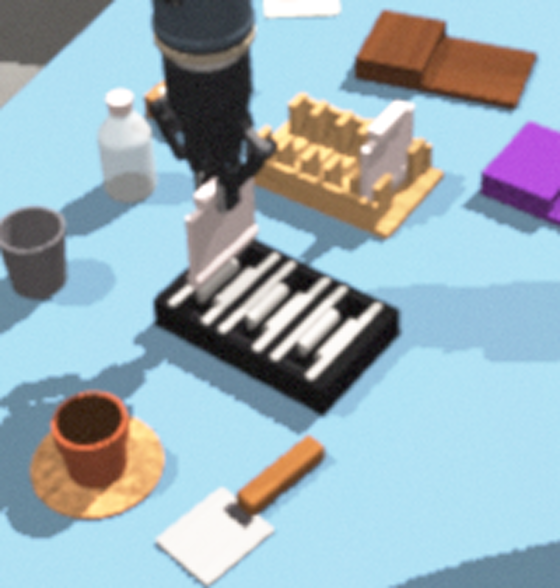

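The picture shows the pot on the mat (90,440) and the panel (225,235) hanging over the far slot of the rack. Now I push it down.

```bash
python3 - <<'E'
from h import *
lin(.564,.105,.106,v=.08);st('near')
print(lin(.564,.105,.079,v=.02,max_force=60));st('pushed')
r.pause(.2);r.gripper_open();lin(.564,.105,.2,v=.2)
above(.488,-.102,.2,-8,.08)
for n in('top','side'):
    q=sel(r.get_image(n),(.5,.64,.02,.2),.085,.125);print(n,rect(q),len(q),q.mean(0).round(4),np.percentile(q[:,2],[50,90]))
lin(.488,-.1025,.082,v=.1);r.grab(80);st('grab')
lin(.488,-.1025,.22);st('up')
above(.446,.125,.22,-9.5,.08);lin(.446,.125,.13,v=.15);st()
lin(.446,.125,.106,v=.08);st('near')
print(lin(.446,.125,.079,v=.02,max_force=60));st('pushed')
E
```

```text
near 17.5 [0.5638 0.105  0.1057] F [-0.3  0.1 -0.8] w 0.0142 g 78.0 q7 -0.75
False
pushed 19.0 [0.5644 0.1048 0.0801] F [-3.3 -1.4 14.2] w 0.0146 g 80.2 q7 -0.78
top (array([561.7, 104.5]), array([88.4, 15.9]), 80.2) 113 [0.5612 0.1036 0.1023] [0.10419467 0.10935558]
side (array([562.8, 105.4]), array([94.6, 20.5]), 83.8) 202 [0.5614 0.1098 0.0992] [0.10158547 0.10674283]
grab 23.6 [ 0.4885 -0.1026  0.0823] F [0.4 0.4 3.5] w 0.0145 g 78.4 q7 -0.39
up 24.7 [ 0.4874 -0.1025  0.2191] F [ 0.2 -0.9 -2. ] w 0.0146 g 78.2 q7 -0.25
 26.4 [0.4465 0.1247 0.1304] F [ 0.1  0.  -1.1] w 0.0146 g 78.2 q7 -0.89
near 26.8 [0.4461 0.1251 0.1063] F [-0.2  0.6 -1. ] w 0.015 g 78.2 q7 -0.93
False
pushed 28.3 [0.4465 0.1248 0.0801] F [-3.3 -2.7 20.8] w 0.0147 g 81.4 q7 -0.97
```

```bash
python3 - <<'E'
from h import *
r.pause(.2);r.gripper_open();lin(.446,.125,.16,v=.2);r.grab(40)
for x,y in((.446,.125),(.563,.105)):
    if x>.5: lin(x,y,.16,v=.2)
    lin(x,y,.118,v=.1);print(lin(x,y,.100,v=.015,max_force=25));st('press');lin(x,y,.16,v=.2)
r.gripper_open()
above(.52,-.15,.25,-8)
d={}
for n in('top','side'):
    c=d[n]=r.get_image(n)
    for lo,hi in((.5,.64),(.38,.5)):
        q=sel(c,(lo,hi,.02,.2),.085,.125);print(n,rect(q),len(q),q.mean(0).round(4),np.median(q[:,2]))
    q=sel(c,(.36,.49,.2,.36),.013,.03);print(n,'handle',len(q),rect(q),q.mean(0).round(4))
    q=sel(c,(.5,.64,.26,.4),.05,.08);print('pot',len(q),q.mean(0).round(4))
import pickle;pickle.dump(d,open('i1.pkl','wb'))
cv2.imwrite('pics/s1.png',d['side']['img'][...,::-1])
E
```

```text
True
press 31.9 [0.4471 0.1249 0.1061] F [ 0.2 -2.1  9.4] w 0.0004 g 4.6 q7 -0.93
True
press 34.5 [0.5643 0.1048 0.1062] F [ 0.4 -0.9  6.4] w -0.0001 g 3.2 q7 -0.79
top (array([563.8, 104.5]), array([88.6, 17. ]), 79.3) 117 [0.5629 0.1036 0.1019] 0.10377579510812397
top (array([445.3, 123.4]), array([87.2, 16.7]), 80.2) 116 [0.4447 0.1222 0.1021] 0.1038476883574381
top handle 157 (array([433.8, 292. ]), array([131.7,  44. ]), 72.3) [0.4166 0.2751 0.0202]
pot 287 [0.567  0.3279 0.064 ]
side (array([564.3, 103. ]), array([94.5, 19.5]), 82.4) 196 [0.5632 0.1088 0.0991] 0.10153255500142816
side (array([445.5, 123.9]), array([92.5, 19. ]), 79.2) 203 [0.4452 0.1297 0.0998] 0.10244380373333399
side handle 305 (array([417., 277.]), array([90.4, 24.4]), 71.8) [0.4161 0.2777 0.0189]
pot 534 [0.5657 0.3326 0.0632]
```

View pics/s1.png

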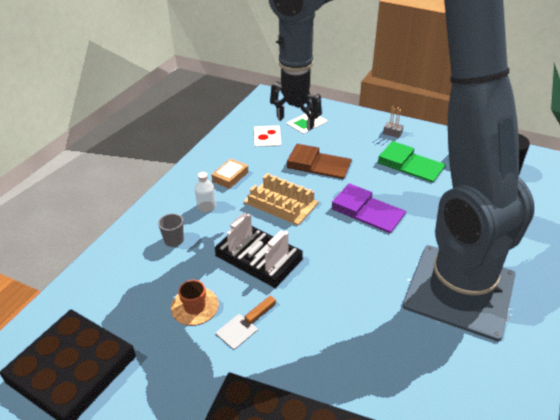

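Both panels stand in the rack (240,235 and 277,255), the pot is on the mat (193,297), and the scraper is unmoved (248,322). Pressing on the panel tops gave z = 0.106 m, so they are fully home. Next is the scraper.

```bash
python3 - <<'E'
from h import *
hx,hy,ang,bl=.417,.277,71.5,7.0
u=np.array([np.cos(np.radians(bl)),np.sin(np.radians(bl))]);M=np.array([.5735,-.332])-.040*u
p0=M-.135*u
best=[]
for k in(0,180):
    A=r.solve_ik([hx,hy,.006],rv(ang-90+k));B=r.solve_ik([*p0,.02],rv(bl-90+k));C=r.solve_ik([*(M-.045*u),.02],rv(bl-90+k))
    print(k,[None if s is None else round(s[6],2) for s in(A,B,C)])
    if None not in [None if s is None else 1 for s in(A,B,C)]:best.append((max(abs(A[6]),abs(B[6]),abs(C[6])),k))
k=min(best)[1]
r.move_ptp([hx,hy,.15],rv(ang-90+k))
lin(hx,hy,.006,v=.1);st('down')
r.grab(80);st('grab')
lin(hx,hy,.2);st('up')
r.move_ptp([*p0,.15],rv(bl-90+k))
lin(*p0,.05,v=.12);st('over')
d={n:r.get_image(n) for n in('top','side')}
import pickle;pickle.dump(d,open('i2.pkl','wb'));print(M,p0)
cv2.imwrite('pics/s2.png',cv2.resize(np.hstack([d['side']['img'][80:240,230:430],d['top']['img'][160:320,300:460]])[...,::-1],None,fx=2.2,fy=2.2))
E
```

```text
0 [np.float64(-1.6), np.float64(-1.01), np.float64(-1.09)]
180 [np.float64(1.1), np.float64(1.52), np.float64(1.48)]
down 40.1 [0.4172 0.2772 0.0064] F [-0.2 -0.3  0.3] w 0.0853 g 0.0 q7 1.1
grab 40.7 [0.4171 0.277  0.0064] F [-1.5 -0.8  6.6] w 0.0197 g 79.1 q7 1.1
up 42.2 [0.4168 0.2766 0.1992] F [ 0.1  0.3 -1.3] w 0.02 g 78.3 q7 1.43
over 45.4 [ 0.4003 -0.3534  0.0505] F [-0.1 -0.1 -0.2] w 0.0199 g 78.3 q7 1.49
[ 0.53379815 -0.33687477] [ 0.39980442 -0.35332714]
```

View pics/s2.png

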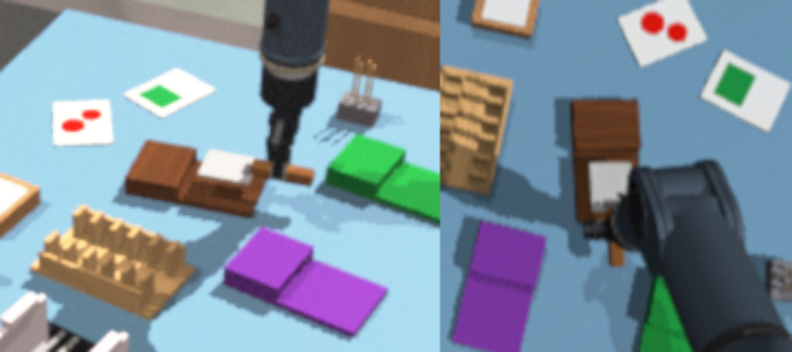

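The scraper is held level with the blade towards the block (blade at 225,165 in the left half and 610,185 in the right). I measure the blade's offset against the roof.

```bash
python3 - <<'E'
from h import *
import pickle
d=pickle.load(open('i2.pkl','rb'))
for n in d:
    H=hsv(d[n]);m=(H[...,1]<60)&(H[...,2]>90)
    q=sel(d[n],(.4,.56,-.42,-.28),.03,.062,m);print(n,'blade',len(q),rect(q),q.mean(0).round(4),np.percentile(q[:,2],[10,50,90]))
    q=sel(d[n],(.51,.72,-.42,-.25),.024,.04,~m);print(n,'roof',rect(q))
u=np.array([np.cos(np.radians(7)),np.sin(np.radians(7))]);print('exp blade centre',np.array([.5338,-.3369])-.055*u)
E
```

```text
top blade 321 (array([ 497.5, -340.8]), array([ 65.1, 137.2]), 73.5) [ 0.478  -0.3365  0.0477] [0.04330263 0.04785233 0.05198193]
top roof (array([ 573.3, -331.2]), array([ 79.9, 102.6]), 6.8)
side blade 292 (array([ 482.2, -344. ]), array([ 79. , 141.5]), 88.7) [ 0.4753 -0.3405  0.047 ] [0.04377115 0.0471834  0.05023717]
side roof (array([ 572.8, -329.5]), array([ 79.5, 105.6]), 6.5)
exp blade centre [ 0.47920996 -0.34360281]
```

```bash
python3 - <<'E'
from h import *
import pickle
d=pickle.load(open('i2.pkl','rb'))
t=np.radians(6.9);U=np.array([[np.cos(t),np.sin(t)],[-np.sin(t),np.cos(t)]]);Rc=np.array([.5733,-.3312])
for n in d:
    H=hsv(d[n]);m=((H[...,1]<60)&(H[...,2]>90)).astype(np.uint8)
    P=cloud(d[n]);m&=((P[...,2]>.03)&(P[...,2]<.062)&(P[...,0]>.4)&(P[...,0]<.56)&(P[...,1]<-.28)&(P[...,1]>-.42)).astype(np.uint8)
    k,l,s,_=cv2.connectedComponentsWithStats(m);i=1+s[1:,4].argmax();q=P[l==i]
    print(n,len(q),rect(q));b=(q[:,:2]-Rc)@U.T*1000
    print(' block frame(roof centre): x',np.percentile(b[:,0],[1,99]).round(1))
    for x0 in(-120,-105,-90,-75):
        w=b[(b[:,0]>x0)&(b[:,0]<x0+15),1]
        if len(w)>5:print('  x',x0,'y',w.min().round(1),w.max().round(1))
E
```

```text
top 319 (array([ 473.6, -342.4]), array([73.5, 66.2]), 10.0)
 block frame(roof centre): x [-137.6  -63.9]
  x -120 y -20.9 32.6
  x -105 y -22.3 34.1
  x -90 y -27.1 32.1
  x -75 y -30.6 31.8
side 287 (array([ 474.8, -343.9]), array([73.9, 70.3]), 8.4)
 block frame(roof centre): x [-135.2  -63.4]
  x -120 y -36.1 33.0
  x -105 y -31.4 32.8
  x -90 y -32.6 34.3
  x -75 y -28.6 35.1
```

```bash
python3 - <<'E'
from h import *
t=np.radians(7);u=np.array([np.cos(t),np.sin(t)]);v=np.array([-u[1],u[0]])
M=np.array([.5733,-.3315])-.04*u-.001*v
lin(*(M-.135*u),.0185,v=.06);st('low')
print(lin(*(M-.060*u),.0185,v=.05,max_force=10));st('in')
print(lin(*(M-.037*u),.0185,v=.02,max_force=12));o=st('home')
print('travel',(o['tool_pos'][:2]-M)@u)
p=o['tool_pos'];print(lin(p[0],p[1],.0155,v=.02,max_force=8));st()
E
```

```text
low 46.2 [ 0.3999 -0.3536  0.0184] F [-0.3 -0.2 -1.3] w 0.0201 g 78.3 q7 1.44
False
in 47.8 [ 0.4738 -0.3448  0.0185] F [ 0.3  0.4 -1.3] w 0.0198 g 78.3 q7 1.43
False
home 49.1 [ 0.4943 -0.3422  0.0179] F [-8.4 -0.4  2.8] w 0.0201 g 78.9 q7 1.43
travel -0.039758041320826075
True
 49.4 [ 0.4941 -0.3423  0.0165] F [-0.3  0.3  5.9] w 0.0196 g 79.2 q7 1.42
```

```bash
python3 - <<'E'
from h import *
r.gripper_open();p=r.observe()['tool_pos'];lin(p[0],p[1],.2,v=.15)
r.move_ptp([.45,-.05,.35],rv(-83+180)) ;r.pause(.5);st()
t=np.radians(7);U=np.array([[np.cos(t),np.sin(t)],[-np.sin(t),np.cos(t)]]);M=np.array([.5733,-.3315])-.04*U[0]
d={n:r.get_image(n) for n in('top','side')}
for n,c in d.items():
    H=hsv(c)
    q=sel(c,(.5,.64,.26,.4),.05,.08);print(n,'pot',len(q),q.mean(0).round(4))
    for lo,hi in((.5,.64),(.38,.5)):
        q=sel(c,(lo,hi,.02,.2),.085,.125);print(n,'panel',len(q),rect(q) if len(q)>5 else '')
    q=sel(c,(.38,.55,-.40,-.3),.022,.04);b=(q[:,:2]-M)@U.T;b=b[b[:,0]<-.006];print('handle x',np.percentile(b[:,0],[1,99]).round(4),'y',np.median(b[:,1]).round(4))
cv2.imwrite('pics/s3.png',cv2.resize(np.hstack([d['side']['img'][120:340,150:370],d['top']['img'][130:350,200:420]])[...,::-1],None,fx=1.8,fy=1.8))
E
```

```text
53.1 [ 0.45   -0.0501  0.3499] F [ 0.9 -1.1  0.5] w 0.0855 g 0.0 q7 1.32
top pot 283 [0.567  0.3279 0.0646]
top panel 117 (array([564. , 104.7]), array([89.3, 16.6]), 79.5)
top panel 115 (array([445.3, 123.2]), array([86.9, 16. ]), 80.4)
handle x [-0.0887 -0.0064] y 0.0024
side pot 535 [0.5654 0.3326 0.0635]
side panel 195 (array([563.3, 101.9]), array([94.7, 18.3]), 82.8)
side panel 199 (array([446.5, 124.5]), array([92.6, 19.5]), 79.1)
handle x [-0.0875 -0.0073] y 0.0048
```

View pics/s3.png

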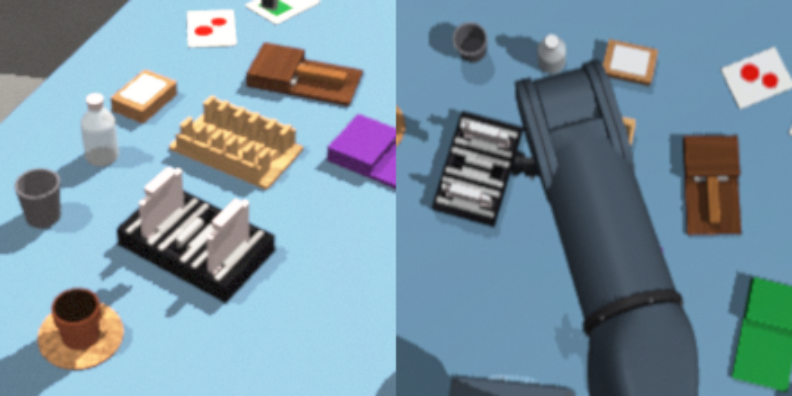

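The picture shows the pot on the mat (78,325), both panels in the rack, and the scraper in the block (325,75) with its handle end against the roof. The box, bottle and cup have not moved, so I hand in.

```bash
python3 -c "
from plant import r
print(r.close_job())"
```

```text
the job is handed in; nothing more can be done
None
```

I handed the job in at about 53 s; my last camera check showed the pot on the mat, both panels present (two of three) snapped home, the scraper fully in the block, and the box, bottle and cup unmoved, but no verdict was returned.

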